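# Tip failed modules through the sprung flap of the reject box

## Task

Two failed modules lie in the aluminium tipping tray. Take the tray by its tab, push its open nose in through the sprung flap of the grey reject box so that the tray itself holds the flap open, and only then tip the tray until both modules have slid into the box; keep the gripper off the box and the modules. Then draw the tray out so that the flap springs shut, set the empty tray down upright on the bench, let go, and leave the other things on the bench where they are.

Things in the scene. Friction and masses are not known exactly. Their poses are not given: they have to be found in the camera images.
- tray: Aluminium tipping tray 150 (x) x 96 (y) mm, floor and walls 4 mm thick, walls 42 mm high at both sides and the back (-x); the nose (+x end) is fully open, no lip. Origin: centre of the underside; +z up. A grip tab rises from the back wall. 0.13 to 0.25 kg empty. The modules start to slide on its floor at about 25 to 36 degrees of tilt, varying from run to run.
- grip (a point): Where to pinch the tray's tab: (-93, 0, 77) mm in the tray's frame. The tab is flat, 10 mm thick, 50 mm wide (y) and leans back 20 degrees: its centre line runs from (-77, 0, 34) to (-101, 0, 100) mm. Approach down along it, tilted 20 degrees like it, fingers closing across its thickness.
- nose (a point): Middle of the lower front edge of the tray's nose, (75, 0, 0) mm in the tray's frame.
- reject_box: Grey sheet-metal box fixed to the bench, 200 deep (x) x 170 wide (y) x 225 high mm, clear window in each side. Origin: centre of its underside; front at -x, +x points into it. Front wall upright to the sill at 150 mm, then sloping back 45 degrees; in the slope is the mouth, 126 mm wide, 86 mm from sill to hinge line at (-39, 0, 211) mm. No other way in; empty down to its floor at 6 mm.
- sill (a point): Middle of the top of the mouth's rounded sill (a rolled edge of 4 mm radius along the box's y), (-97, 0, 150) mm in the box's frame. The tray's underside can rest and pivot on it. A level tray fits between it and the hinge barrel (4 mm radius) with 15 mm to spare.
- flap (a joint): Angle of the steel flap, 118 mm wide, 79 mm long, hinged at the top of the mouth: 0 shut, grows to 1.9 rad as it swings inward and up. A spring shuts it (1.5 to 4 N at its edge). With the nose 75 mm past the sill it lies on the tray's side walls (1.5 rad, tray level; 1.0, tipped 45 degrees); with the nose less than 65 mm in, it hangs in the modules' way.
- io_module: Failed module in the tray: small green circuit board 46 x 62 x 16 mm on four nylon spacers. Origin: centre of its underside. 30 to 60 g.
- terminal_block: Failed module in the tray: green five-way terminal block 36 x 58 x 20 mm. Origin: centre of its underside. 40 to 80 g. Which of the two lies nearer the nose varies.
- multimeter: Bystander, to be left alone: yellow and black multimeter, 157 x 99 x 38 mm.
- long_nose: Bystander, to be left alone: blue-handled long-nose pliers, 141 x 72 x 14 mm.
- side_cutters: Bystander, to be left alone: red-handled side cutters, 89 x 122 x 14 mm.
- dsub_hood: Bystander, to be left alone: grey connector hood, 56 x 58 x 15 mm.
- screwdriver_b: Bystander, to be left alone: blue-handled screwdriver, 44 x 173 x 22 mm.
There are look-alikes about, which are no part of the job. Several things have the shape of the terminal_block; the one meant has the colours described above.

How it is judged:
By the outcome, as a careful person would: the job done as asked, in the order asked, and still so for the second after the job is handed in, with the robot touching nothing.
It also fails if it takes over 72 s, if anything falls off the work surface, if the arm or the gripper's body presses on something with over 40 N, if the wrist force passes 120 N, or if a joint passes its speed limit or range.

## Robot

A 6-joint arm with a two-finger parallel gripper is mounted at the origin on a cart in front of the work surface, level with it; the furniture and walls round the work are solid. World frame = base frame: x ahead of the robot, y to its left, z up, the work surface at z = 0. Lengths are in m, angles in rad, forces in N, time in s.
With the tool pointing down it reaches from about 0.4 to 0.825 m from the base axis. Payload 7 kg.
Tool frame: the origin (TCP) lies midway between the tips of the shut fingers; the grasp point (between the pads) lies 19 mm behind it (grip_point_offset is the distance from the TCP to the grasp point, in m); z points along the fingers, y is the line along which they close (so a half turn about z gives the same grasp; the last joint's range is limited). The gripper opens to 88 mm and grips with 3 to 60 N. Pads are 19 mm wide; open, the fingers measure 130 mm over their backs; the gripper's body (78 mm by 193 mm) begins 47 mm behind the grasp point.
Start: joints at [-0.896, 0.359, 0.012, 0, -1.224, -0.288], TCP at [0.255, -0.625, 0.227] pointing down, gripper open.
Joint ranges: [-3.07, 3.07], [-1.43, 2.12], [-1.02, 1.25], [-3.03, 1.67], [-3.05, -0], [-3.03, 3.03]. Speed limits (rad/s): [2.39, 2.39, 3.01, 3.14, 3.14, 3.14].

## Interface

Orientations are given as [roll, pitch, yaw] about the fixed x, y, z axes, in that order (R = Rz(yaw) Ry(pitch) Rx(roll)).
In Python, from station import get_state, grab_frame, camera_params, job_done, grip_point_offset gives the robot as it stands.
- The arm moves only by the shell command python3 -m creep 'ROWS' [FORCE]. ROWS is JSON, a list that holds one entry, the list of rows, each a list of 7 numbers: the finger opening in cm, from 0 to 8.76, then the shift along the tool's x, y, z in cm, then the turn, a rotation vector about the tool's x, y, z in rad. In form: [[[fingers, tx, ty, tz, wx, wy, wz], ...]]. A call has 1 to 20 rows; each row is the pose to reach, as a shift and turn from the pose commanded when the call began, along the tool's axes at that moment; what a row does not reach only later rows make up. A row lasts 1/8 s, in which the tool goes at most 62.5 mm and 10.7 degrees, less where a joint would pass 70% of its speed; a pose out of reach is approached as far as the arm can. A call with a gripper value outside its range is refused whole. The fingers move at their own pace and stop on an object; FORCE is the grip in N (left out, the last holds). Time passes only in rows, so rows that repeat a pose let the fingers close. It gives the time, the measured TCP pose, the force, the opening and the grip force at its end, in the units of the state.
- get_state(): the state, without advancing time (a new reading comes with each control period).
- grab_frame(name): name is "side" or "top"; returns the picture (480x640x3 uint8, blue, green, red); there is no depth.
- camera_params(name): a dict with "vertical_fov" (degrees; the focal length in pixels is half the picture's height over the tangent of half this angle, whatever the lens; pixels are square), "cx", "cy" (the principal point, pixels), "view" (4x4, takes a point from world to camera coordinates). Camera axes: x right, y down, z forward; pixel columns grow to the right and rows downward; lengths in m; the calibration is good to about 2 mm. A picture is of the moment at which its call begins. camera_params takes no time and is no camera call.
- job_done(): hands the job in; it is judged then, once.
The state is a dict: "t": time; "q": joint angles; "qd": joint speeds; "joint_efforts": joint torques, N m; "eef_pos": TCP position; "ee_rot": TCP orientation; "force": force on the tool from outside, world axes, zero at the start; "moment": the same for the moment, N m; "width": finger opening in m; "gripper_force": force on a finger pad.
Only numpy, scipy, OpenCV 4.12 (cv2) and the standard library are available. Lean on these libraries where they do the work, as an engineer would, in place of code of your own. Each camera call takes 0.05 s, during which the arm holds its last target. There are 200 camera calls.

## Working session

There is one attempt and no reset: what is moved stays moved. The work goes in short steps, Python scripts to look and compute and a shell command to move; the robot and the scene stay as the last step left them, time stands still between calls to the robot, and variables do not carry over. Pictures are saved under pics/ and viewed, at most 10 in all, crops included, and the job is handed in when it is done.

```bash
mkdir -p pics; ls
python3 - <<'E'
from station import *
import cv2
s=get_state();print(s)
print(grip_point_offset if not callable(grip_point_offset) else grip_point_offset())
for n in ("side","top"):
    cv2.imwrite(f"pics/{n}0.png",grab_frame(n)); print(n,camera_params(n))
E
```

```text
pics
{'t': 0.0, 'q': array([-8.95872499e-01,  3.59397744e-01,  1.10648036e-02, -3.43465184e-04,
       -1.22408362e+00, -2.88094863e-01]), 'qd': array([-3.86553724e-05, -2.17421379e-03, -2.42861810e-03,  5.54093202e-04,
        1.96864565e-04,  6.79000874e-04]), 'joint_efforts': array([ 6.00043259e-04, -5.82719064e+01,  2.93059140e+01,  6.99768886e+00,
        6.81325051e-03, -1.37835950e-04]), 'eef_pos': array([ 0.25443654, -0.62469065,  0.22561945]), 'ee_rot': array([ 3.13994745e+00, -1.50824733e-04, -2.75488054e+00]), 'force': array([-0.93974712,  0.08876445, -0.17913238]), 'moment': array([-0.01340889,  0.02135995,  0.00796145]), 'gripper_force': 0.0, 'width': 0.08761569453671975}
0.0188
side {'vertical_fov': 42.76252644111565, 'cx': 321.0741948647981, 'cy': 237.69966405396414, 'view': array([[-0.82088052, -0.57086518,  0.01637457,  0.42757688],
       [-0.22223371,  0.29288808, -0.92996169,  0.26999339],
       [ 0.52608683, -0.76702642, -0.3672916 ,  1.05125896],
       [ 0.        ,  0.        ,  0.        ,  1.        ]])}
top {'vertical_fov': 56.68240749907885, 'cx': 321.77399369018326, 'cy': 239.9056856775217, 'view': array([[-0.019937  , -0.99978124, -0.00632354,  0.01237361],
       [-0.98573335,  0.02071335, -0.16703508,  0.57345962],
       [ 0.16712952,  0.00290315, -0.98593068,  1.04270401],
       [ 0.        ,  0.        ,  0.        ,  1.        ]])}
```

View pics/top0.png

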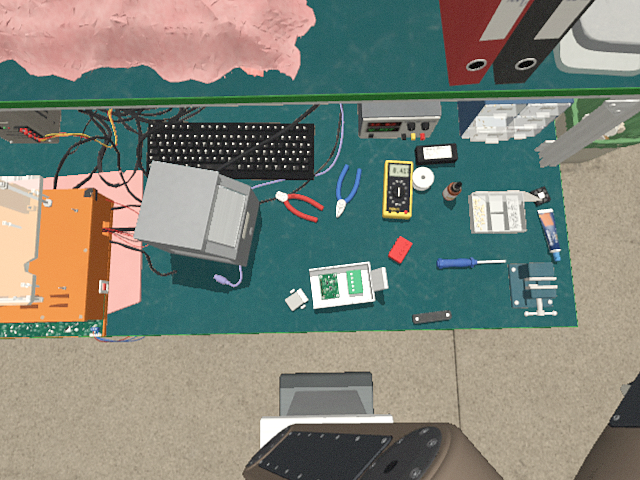

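View pics/side0.png

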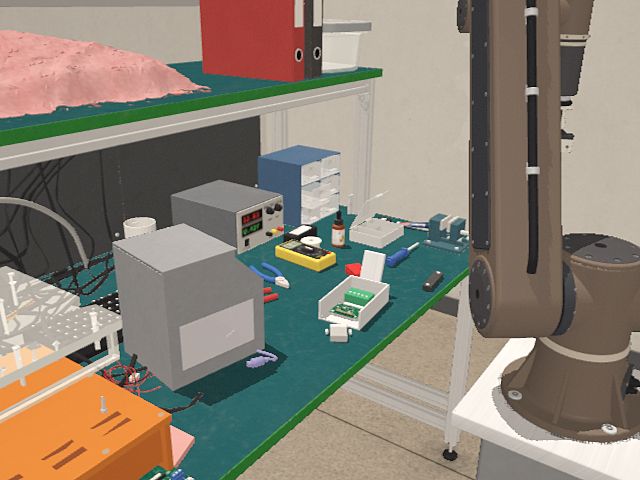

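The top view shows the tray at about (342,286), with its tab at (378,280) and its nose to the left. The grey box is at (200,215), mouth to the right. Possible look-alikes for the tray or modules:
- Parts bin at (498,212)
- Red terminal block at (400,249)
- White/black block at (436,153)
- Grey hood at (296,299)

The side view shows the tray at (355,300) with the tab at (372,265), and the box at (190,300). I'll enlarge these next.

Run:
```python
import cv2,numpy as np
t=cv2.imread("pics/top0.png");s=cv2.imread("pics/side0.png")
R=lambda im,x,y,w,h,k:cv2.resize(im[y:y+h,x:x+w],None,fx=k,fy=k,interpolation=cv2.INTER_CUBIC)
cv2.imwrite("pics/c1.png",np.vstack([R(t,130,155,135,120,4)[:,:], ]))
a=R(t,300,255,100,60,8); b=R(s,310,240,100,95,6)
cv2.imwrite("pics/c_tray_top.png",a)
c=np.zeros((600,800,3),np.uint8); 
c[:480,:800]=a[:480,:800]
cv2.imwrite("pics/c2.png",c[:480])
cv2.imwrite("pics/c3.png",b)
# box: both views side by side
x=R(t,130,155,135,120,3); y=R(s,105,220,165,175,2.3)
H=max(x.shape[0],y.shape[0]);m=np.zeros((H,x.shape[1]+y.shape[1],3),np.uint8);m[:x.shape[0],:x.shape[1]]=x;m[:y.shape[0],x.shape[1]:]=y
cv2.imwrite("pics/c4.png",m);print(m.shape,b.shape)
```

```text
(402, 784, 3) (570, 600, 3)
```

View pics/c2.png

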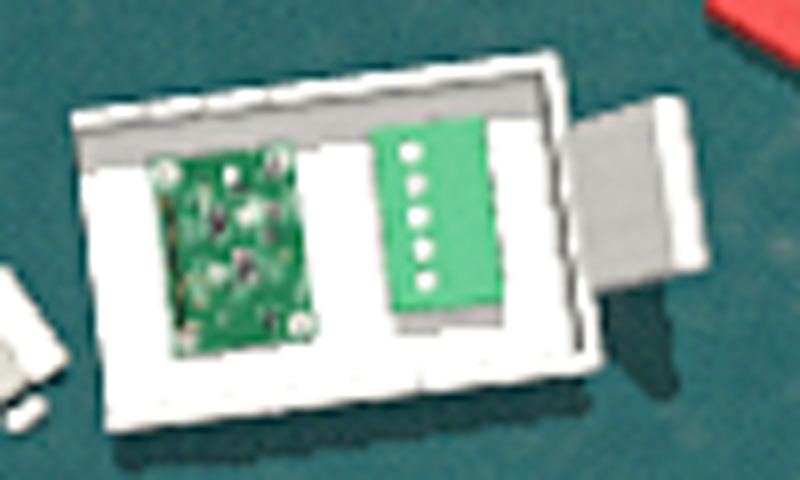

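View pics/c3.png

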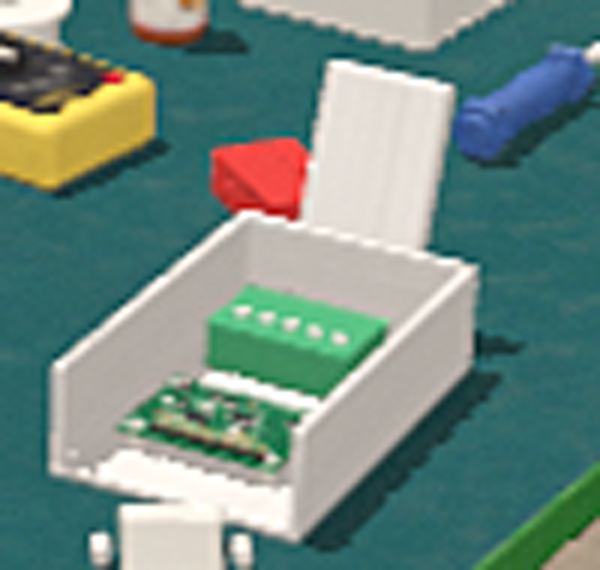

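View pics/c4.png

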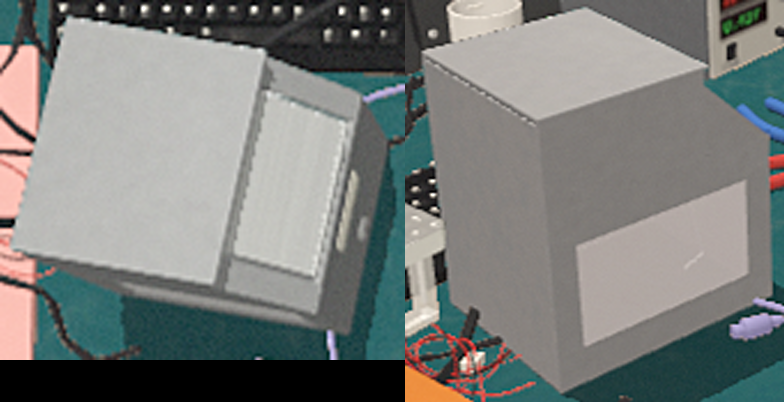

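The close crops confirm the tray. It has an open nose at left, the circuit board at (237,252) in the crop nearer the nose, the green five-way block at (440,215), and the tab at (640,190). The box crop shows its roof corners, the shut flap and the window side. Next I fit both poses from both views.

```bash
cat > h.py <<'E'
import numpy as np
from station import *
from scipy.optimize import least_squares
from scipy.spatial.transform import Rotation as Ro
def proj(n,P):
    c=camera_params(n);P=np.atleast_2d(P);X=P@c['view'][:3,:3].T+c['view'][:3,3]
    f=240/np.tan(np.radians(c['vertical_fov'])/2);return np.c_[f*X[:,0]/X[:,2]+c['cx'],f*X[:,1]/X[:,2]+c['cy']]
def tri(pt,ps):
    r=least_squares(lambda p:np.r_[(proj('top',p)-pt).ravel(),(proj('side',p)-ps).ravel()],[.5,0,.05]);return r.x
def pix(u,ox,oy,k):return (np.array(u,float)+.5)/k-.5+[ox,oy]
def W(p,L):return np.array(L)/1000@Ro.from_euler('z',p[3]).as_matrix().T+p[:3]
def fit(LT,pt,LS,ps,x0):
    g=lambda p:np.r_[(proj('top',W(p,LT))-pt).ravel(),(proj('side',W(p,LS))-ps).ravel()]
    r=least_squares(g,x0);return r.x,g(r.x).reshape(-1,2)
E
python3 - <<'E'
from h import *
np.set_printoptions(precision=4,suppress=True)
A,B,C,D=[75,-48,42],[75,48,42],[-75,-48,42],[-75,48,42]
T0,T1=[-96.3,-25,101.7],[-96.3,25,101.7]
tt=pix([(72,113),(107,432),(555,52),(600,372)],300,255,8)
ts=pix([(55,365),(297,432),(250,215),(475,268)],310,240,6)
for n,a,b in zip("ABCD",tt,ts):print(n,tri(a,b),'expect z .042')
p,r=fit([A,B,C,D],tt,[A,B,C,D,[75,-48,0],[75,48,0]],np.r_[ts,pix([(52,472),(295,540)],310,240,6)],[.45,0,0,1.6])
print('tray',p,r)
print('gripW',W(p,[[-93,0,77]]),'nose',W(p,[[75,0,0]]))
print('tabtop tri',tri(pix([680,183],300,255,8),pix([394,73],310,240,6)),W(p,[[-101,0,100]]))
bt=pix([(65,17),(267,50),(213,287),(12,247)],130,155,3)
bs=pix(np.array([(585,8),(707,68),(540,122),(423,52),(770,133),(562,392),(452,303)])-[405,0],105,220,2.3)
LT=[[100,-85,225],[-25,-85,225],[-25,85,225],[100,85,225]]
LS=[[-25,-85,225],[-25,85,225],[100,85,225],[100,-85,225],[-100,85,150],[100,85,0],[100,-85,0]]
for a,b in [(0,3),(1,0),(2,1),(3,2)]:print('roof',tri(bt[a],bs[b]),'expect .225')
b,r=fit(LT,bt,LS,bs,[.6,.3,0,1.5]);print('box',b,r)
print('sill',W(b,[[-97,0,150]]),'hinge',W(b,[[-39,0,211]]),'sillcorner top px',(proj('top',W(b,[[-100,-85,150],[-100,85,150]]))+.5-[130,155])*3)
for n in('side','top'):
    v=camera_params(n)['view'];print(n,-v[:3,:3].T@v[:3,3])
E
```

```text
A [0.504  0.0342 0.0404] expect z .042
B [0.4092 0.0261 0.0411] expect z .042
C [ 0.519  -0.1147  0.0378] expect z .042
D [ 0.4238 -0.1231  0.0396] expect z .042
tray [ 0.464  -0.0444 -0.0018  1.6663] [[-0.1826 -0.1328]
 [-0.1667 -0.5425]
 [ 0.3186  0.4203]
 [-0.0162 -0.2917]
 [-0.507   0.0998]
 [ 0.69    0.3712]
 [-0.5162 -0.9662]
 [ 0.8086 -0.2251]
 [-0.2998  0.0655]
 [ 0.2068  0.6459]]
gripW [[ 0.4729 -0.137   0.0752]] nose [[ 0.4569  0.0302 -0.0018]]
tabtop tri [ 0.4742 -0.1424  0.0983] [[ 0.4736 -0.145   0.0982]]
roof [0.7224 0.3582 0.2221] expect .225
roof [0.6963 0.2156 0.2215] expect .225
roof [0.5289 0.25   0.2209] expect .225
roof [0.5582 0.3885 0.22  ] expect .225
box [ 0.6203  0.2686 -0.0038  1.3644] [[ 4.7944 -0.3097]
 [-5.3366 -0.9746]
 [-5.9563 -1.9115]
 [ 2.2105  0.3813]
 [-4.9524  1.6042]
 [-5.3955  1.6746]
 [ 2.224  -1.635 ]
 [ 3.4454 -1.4256]
 [ 2.3408  0.6684]
 [ 2.7263  0.3179]
 [ 3.4369 -0.7653]]
sill [[0.6005 0.1736 0.1462]] hinge [[0.6124 0.2304 0.2072]] sillcorner top px [[372.0617  96.6895]
 [323.626  315.3487]]
side [-0.1421  0.9714  0.6302]
top [ 0.3913 -0.0025  1.1239]
```

Run:
```python
from h import *
np.set_printoptions(precision=4,suppress=True)
bt=pix([(65,17),(267,50),(213,287),(12,247),(362,97),(318,312)],130,155,3)
bs=pix(np.array([(585,8),(707,68),(540,122),(423,52),(770,133),(562,392),(452,303)])-[405,0],105,220,2.3)
def g(p):
    f=p[4]*1000;s=p[5]*1000
    LT=[[100,-85,225],[f,-85,225],[f,85,225],[100,85,225],[-100,-85,s],[-100,85,s]]
    LS=[[f,-85,225],[f,85,225],[100,85,225],[100,-85,225],[-100,85,s],[100,85,0],[100,-85,0]]
    return np.r_[(proj('top',W(p,LT))-bt).ravel(),(proj('side',W(p,LS))-bs).ravel()]
r=least_squares(g,[.6,.3,0,1.4,-.04,.15]);b=r.x;print(b,r.fun.reshape(-1,2))
print('sill',W(b,[[-97,0,150]]),'hinge',W(b,[[-39,0,211]]))
# flap corners seen in top crop: lower (sill) edge & hinge edge
q=pix([(349,123),(316,277),(268,90),(236,262)],130,155,3)
print(q,proj('top',W(b,[[-97,-63,150],[-97,63,150],[-39,-63,211],[-39,63,211],[-97,0,150]])))
```

```text
[ 0.621   0.2747 -0.0031  1.3743 -0.0427  0.1513] [[ 1.334  -0.2986]
 [-0.466  -0.1111]
 [-0.1643 -0.78  ]
 [-0.5819  0.5956]
 [ 0.1065 -1.2314]
 [-0.7446  0.2206]
 [ 0.0276 -0.0098]
 [ 0.5883 -0.5246]
 [-0.2617 -0.8136]
 [ 0.1072 -0.587 ]
 [-0.0709  0.4098]
 [ 0.4818  1.6082]
 [ 0.3991  0.5595]]
sill [[0.6021 0.1795 0.1469]] hinge [[0.6134 0.2364 0.2079]]
[[246.     195.6667]
 [235.     247.    ]
 [219.     184.6667]
 [208.3333 242.    ]] [[247.283  194.935 ]
 [235.774  249.0461]
 [215.8464 182.7533]
 [202.9238 239.972 ]
 [241.5878 221.7119]]
```

The fits are consistent: tray heights come out about 2 mm low and the box about 3 mm low, both within calibration bias, so I use z=0. The tray is at (0.464,-0.044) with yaw 1.666, and the box is at (0.621,0.275) with yaw 1.374. Next I work out the pregrasp move.

```bash
cat >> h.py <<'E'
TR=np.array([.464,-.0444,0,1.6663]); BX=np.array([.621,.2747,0,1.3743])
Rg=np.array([[0,.94,.342],[1,0,0],[0,.342,-.94]]); Rg=Ro.from_matrix(Rg).as_matrix()  # tool axes in tray frame
def trayR(yaw,th):return (Ro.from_euler('z',yaw)*Ro.from_euler('y',th)).as_matrix()
def toolpose(Rt,grip,back=0):
    R=Rt@Rg; return grip+R[:,2]*(grip_point_offset-back),R
def tcp():
    s=get_state();return s['eef_pos'],Ro.from_euler('xyz',s['ee_rot']).as_matrix()
def delta(P,R,p0=None,R0=None):
    if p0 is None:p0,R0=tcp()
    return np.round(np.r_[R0.T@(P-p0)*100,Ro.from_matrix(R0.T@R).as_rotvec()],3)
E
python3 - <<'E'
from h import *
np.set_printoptions(precision=3,suppress=True)
g=W(TR,[[-93,0,77]])[0]
for b in(.08,.0):
    P,R=toolpose(trayR(TR[3],0),g,b);print(P,delta(P,R))
E
```

```text
[ 0.475 -0.158  0.135] [-38.023  34.919   9.167  -0.345  -0.051   0.288]
[ 0.472 -0.131  0.059] [-38.809  37.528  16.689  -0.345  -0.051   0.288]
```

```bash
python3 -m creep '[[[6,-1,1,0,0,0,0],[6,-4,3.6,0,-0.03,0,0.03],[6,-8,7.3,0,-0.07,-0.01,0.06],[6,-12,11,0,-0.1,-0.015,0.09],[6,-16,14.7,0,-0.14,-0.02,0.12],[6,-20,18.4,0.5,-0.18,-0.026,0.15],[6,-24,22,1.5,-0.22,-0.032,0.18],[6,-28,25.7,3,-0.26,-0.038,0.22],[6,-32,29.4,4.5,-0.3,-0.044,0.25],[6,-35,32.2,6.5,-0.33,-0.05,0.27],[6,-37,34,8,-0.345,-0.051,0.288],[6,-38,34.9,9.2,-0.345,-0.051,0.288],[6,-38,34.9,9.2,-0.345,-0.051,0.288],[6,-38,34.9,9.2,-0.345,-0.051,0.288]]]' 25
python3 - <<'E'
from h import *
import cv2
np.set_printoptions(precision=3,suppress=True)
g=W(TR,[[-93,0,77]])[0]
for b in(.08,.0):
    P,R=toolpose(trayR(TR[3],0),g,b);print(P,delta(P,R))
t=grab_frame('top');s=grab_frame('side')
R=lambda im,x,y,w,h,k:cv2.resize(im[y:y+h,x:x+w],None,fx=k,fy=k)
cv2.imwrite('pics/pre.png',np.hstack([R(t,280,200,160,150,2.5),R(s,290,150,160,150,2.5)]))
E
```

```text
t: 1.85
eef_pos: [0.4748, -0.1594, 0.135]
ee_rot: [2.795, 0.001, -3.046]
force: [-0.0, -0.3, 0.2]
width: 0.0601
gripper_force: 0.0
[ 0.475 -0.158  0.135] [-0.018  0.131  0.096 -0.002  0.001  0.001]
[ 0.472 -0.131  0.059] [-0.013  0.149  8.096 -0.002  0.001  0.001]
```

View pics/pre.png

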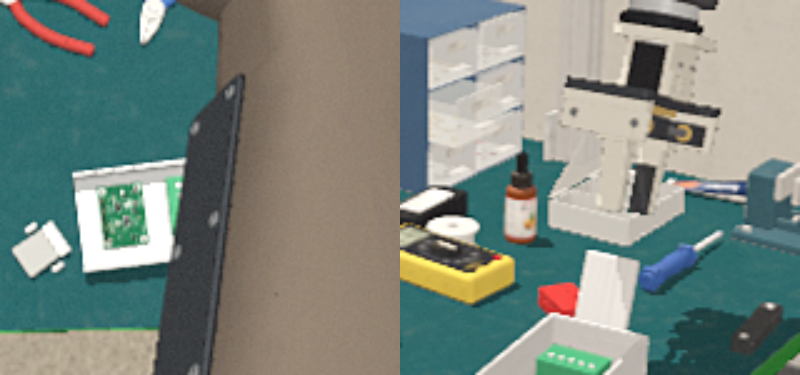

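The view shows the open fingers above and in line with the tab, at about (615,190) in the right panel, and everything else is clear. I descend and close.

```bash
python3 -m creep '[[[6,0,0.1,1.5,0,0,0],[6,0,0.15,3.5,0,0,0],[6,0,0.15,5.5,0,0,0],[6,0,0.15,7,0,0,0],[6,0,0.15,8.1,0,0,0],[6,0,0.15,8.1,0,0,0],[3,0,0.15,8.1,0,0,0],[1,0,0.15,8.1,0,0,0],[0,0,0.15,8.1,0,0,0],[0,0,0.15,8.1,0,0,0],[0,0,0.15,8.1,0,0,0],[0,0,0.15,8.1,0,0,0],[0,0,0.15,8.1,0,0,0]]]' 35
python3 - <<'E'
from h import *
np.set_printoptions(precision=3,suppress=True)
p0,R0=tcp()
# current tray: rigid transform tcp<-tray at TR; steps: lift, then pre-insert (level, 30mm short of flap), insert
Rt=trayR(TR[3],0);ot=TR[:3]
off=Rt.T@(p0-ot);print('tcp in tray',off,'nominal',[-86.6,0,59.3])
def tgt(n,sx,sz,th,k=0):  # sx: nose past sill along box x(m), tray point at sill
    b=trayR(BX[3],th);sill=W(BX,[[-97,0,150]])[0]
    # tray-frame point (75-sx) sits at sill + sz along tray normal
    o=sill+b[:,2]*sz-b@np.array([.075-sx,0,0]);P=o+b@off;R=b@Rt.T@R0
    print(n,P,delta(P,R,p0,R0))
print('lift',delta(p0+[0,0,.14],R0,p0,R0))
tgt('pre',-.04,.006,0);tgt('in',.085,.006,0)
E
```

```text
t: 3.58
eef_pos: [0.472, -0.1286, 0.0594]
ee_rot: [2.792, 0.0, -3.046]
force: [-1.2, 4.0, 5.3]
width: 0.0097
gripper_force: 35.0
tcp in tray [-0.085  0.     0.059] nominal [-86.6, 0, 59.3]
lift [ -0.007   4.791 -13.155   0.      0.      0.   ]
pre [ 0.563 -0.016  0.215] [-10.147  15.033 -11.122   0.     -0.1     0.274]
in [0.587 0.106 0.215] [-13.752  26.279  -7.024   0.     -0.1     0.274]
```

```bash
python3 -m creep '[[[0,0,0,0,0,0,0],[0,0,0.17,-0.47,0,0,0],[0,0,0.5,-1.4,0,0,0],[0,0,1.03,-2.82,0,0,0],[0,0,1.7,-4.7,0,0,0],[0,0,2.4,-6.6,0,0,0],[0,0,3.1,-8.5,0,0,0],[0,0,3.8,-10.4,0,0,0],[0,0,4.4,-12.1,0,0,0],[0,0,4.9,-13.5,0,0,0],[0,0,5.2,-14.3,0,0,0],[0,0,5.34,-14.66,0,0,0],[0,0,5.34,-14.66,0,0,0],[0,0,5.34,-14.66,0,0,0]]]' 55
python3 - <<'E'
from h import *
import cv2
print(get_state()['moment'])
t=grab_frame('top');s=grab_frame('side')
R=lambda im,x,y,w,h,k:cv2.resize(im[y:y+h,x:x+w],None,fx=k,fy=k,interpolation=cv2.INTER_CUBIC)
cv2.imwrite('pics/lift.png',np.hstack([R(t,270,220,130,120,3.07),R(s,270,160,130,120,3.07)]))
E
```

```text
t: 5.32
eef_pos: [0.4718, -0.1293, 0.2143]
ee_rot: [2.794, -0.001, -3.046]
force: [-0.0, 0.3, -3.6]
width: 0.0095
gripper_force: 55.0
[-1.80638985 -0.17401547 -0.00973544]
```

View pics/lift.png

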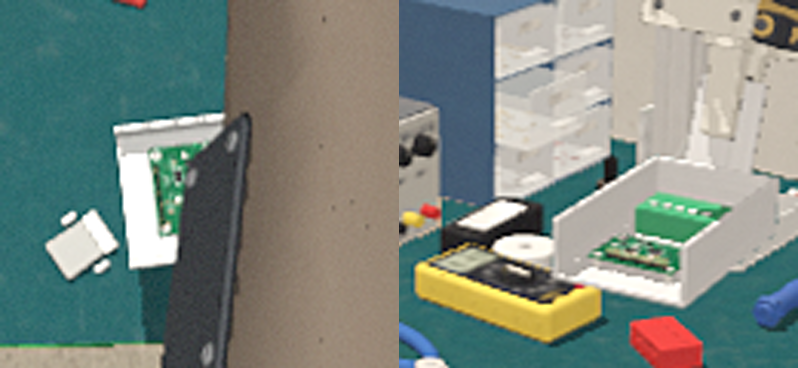

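The tray is held about level with both modules still in place. In the right panel its nose corners are at (553,213) and (690,250), and its back corners at (655,156) and (778,180). I fit its held pose.

Run:
```python
from h import *
np.set_printoptions(precision=3,suppress=True)
k=3.07
pt=pix([(113,127),(131,268)],270,220,k)
ps=pix(np.array([(553,213),(690,250),(655,156),(778,180),(554,270),(684,306)])-[399,0],270,160,k)
A,B,C,D=[75,-48,42],[75,48,42],[-75,-48,42],[-75,48,42]
LT=np.array([A,B])/1000;LS=np.array([A,B,C,D,[75,-48,0],[75,48,0]])/1000
def g(p):
    R=Ro.from_euler('ZYX',p[3:]).as_matrix()
    return np.r_[(proj('top',LT@R.T+p[:3])-pt).ravel(),(proj('side',LS@R.T+p[:3])-ps).ravel()]
r=least_squares(g,[.464,-.044,.156,1.666,0,0]);print(r.x,r.fun.reshape(-1,2))
p0,R0=tcp();Rt=trayR(TR[3],0)
Rf=Ro.from_euler('ZYX',r.x[3:]).as_matrix();print('tcp in tray (fit)',Rf.T@(p0-r.x[:3]))
off=np.array([-.0850,0,.0594])
for n,sx in(('pre',-.04),('in',.085)):
    b=trayR(BX[3],0);sill=W(BX,[[-97,0,150]])[0];o=sill+b[:,2]*.006-b@np.array([.075-sx,0,0])
    print(n,o,delta(o+b@off,b@Rt.T@R0,p0,R0))
```

```text
[ 0.466 -0.046  0.153  1.685 -0.023 -0.037] [[ 0.106  0.126]
 [ 0.211  0.182]
 [ 0.552  0.022]
 [-0.173 -1.244]
 [-0.188 -0.814]
 [ 0.462  0.519]
 [-1.007  0.964]
 [-0.056  0.549]]
tcp in tray (fit) [-0.082  0.001  0.063]
pre [0.58  0.067 0.156] [-10.155   9.768   3.432  -0.     -0.1     0.275]
in [0.604 0.189 0.156] [-13.756  21.022   7.511  -0.     -0.1     0.275]
```

```bash
python3 -m creep '[[[0,-0.3,0.3,0.1,0,-0.003,0.008],[0,-1,1,0.35,0,-0.01,0.027],[0,-2.2,2.1,0.75,0,-0.022,0.06],[0,-3.6,3.5,1.2,0,-0.036,0.1],[0,-5,4.9,1.7,0,-0.05,0.137],[0,-6.4,6.2,2.2,0,-0.064,0.175],[0,-7.8,7.5,2.65,0,-0.077,0.21],[0,-9,8.7,3.05,0,-0.089,0.245],[0,-9.8,9.4,3.3,0,-0.097,0.265],[0,-10.15,9.77,3.43,0,-0.1,0.275],[0,-10.15,9.77,3.43,0,-0.1,0.275],[0,-10.15,9.77,3.43,0,-0.1,0.275]]]'
python3 - <<'E'
from h import *
import cv2
np.set_printoptions(precision=3,suppress=True)
p0,R0=tcp();off=np.array([-.0850,0,.0594])
b=trayR(BX[3],0);print('tray o',p0-b@off)
print('in delta',delta(W(BX,[[-97,0,150]])[0]+b[:,2]*.006-b@np.array([.075-.085,0,0])+b@off,R0))
t=grab_frame('top');s=grab_frame('side')
R=lambda im,x,y,w,h,k:cv2.resize(im[y:y+h,x:x+w],None,fx=k,fy=k,interpolation=cv2.INTER_CUBIC)
cv2.imwrite('pics/pre2.png',np.hstack([R(t,180,150,150,150,2.66),R(s,170,140,150,150,2.66)]))
E
```

```text
t: 6.92
eef_pos: [0.563, -0.017, 0.216]
ee_rot: [2.794, 0.001, 2.945]
force: [-0.4, -0.1, -4.4]
width: 0.0096
gripper_force: 55.0
tray o [0.58  0.066 0.157]
in delta [ 0.006 11.77   4.323  0.     0.     0.   ]
```

View pics/pre2.png

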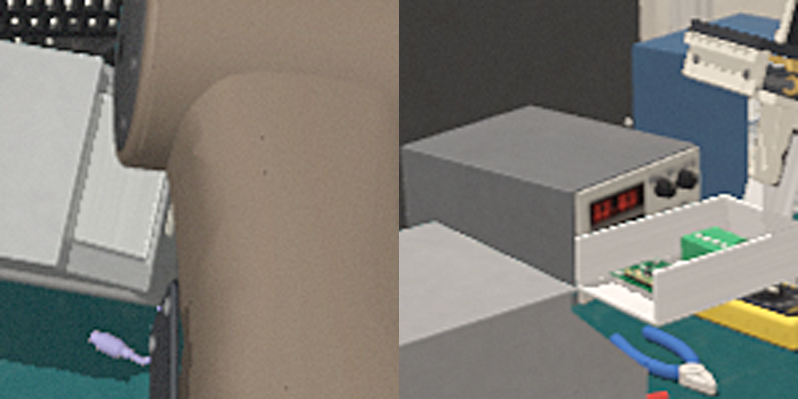

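The tray is in front of the mouth, near-level with the modules in it, and its nose corners in the right panel are at (577,240), (655,275) and (657,323). I check these against the prediction, then insert.

```bash
python3 - <<'E'
from h import *
np.set_printoptions(precision=1,suppress=True)
p=[.58,.066,.157,BX[3]]
print(pix(np.array([(577,240),(655,275),(657,323)])-[399,0],170,140,2.66), proj('side',W(p,[[75,-48,42],[75,48,42],[75,48,0]])))
E
python3 -m creep '[[[0,0,0.3,0.1,0,0,0],[0,0,1,0.37,0,0,0],[0,0,2,0.73,0,0,0],[0,0,3,1.1,0,0,0],[0,0,4,1.47,0,0,0],[0,0,5,1.84,0,0,0],[0,0,6,2.2,0,0,0],[0,0,6,2.2,0,0,0]]]'
```

```text
[[236.6 229.9]
 [265.9 243.1]
 [266.7 261.1]] [[235.2 227.8]
 [265.9 241.4]
 [266.3 261.8]]
t: 8.02
eef_pos: [0.5759, 0.0469, 0.216]
ee_rot: [2.794, 0.001, 2.946]
force: [-0.3, -0.8, -2.1]
width: 0.0097
gripper_force: 55.0
```

```bash
python3 -m creep '[[[0,0,0.3,0.1,0,0,0],[0,0,1,0.37,0,0,0],[0,0,2,0.73,0,0,0],[0,0,3,1.1,0,0,0]]]'; python3 -m creep '[[[0,0,1,0.37,0,0,0],[0,0,2,0.73,0,0,0],[0,0,2.6,0.95,0,0,0],[0,0,2.9,1.05,0,0,0],[0,0,2.9,1.05,0,0,0]]]'
python3 - <<'E'
from h import *
import cv2
np.set_printoptions(precision=4,suppress=True)
p0,R0=tcp();off=np.array([-.0850,0,.0594]);b=trayR(BX[3],0)
print('nose in box', trayR(BX[3],0).T@(p0-b@off+b@[.075,0,0]-BX[:3]), get_state()['moment'])
t=grab_frame('top');s=grab_frame('side')
R=lambda im,x,y,w,h,k:cv2.resize(im[y:y+h,x:x+w],None,fx=k,fy=k,interpolation=cv2.INTER_CUBIC)
cv2.imwrite('pics/in.png',np.hstack([R(t,130,140,150,150,2.66),R(s,110,130,170,170,2.35)[:399]]))
E
```

```text
t: 8.52
eef_pos: [0.5818, 0.0777, 0.2152]
ee_rot: [2.795, -0.0, 2.945]
force: [0.6, -3.5, -5.5]
width: 0.0094
gripper_force: 55.0
t: 9.15
eef_pos: [0.5862, 0.1064, 0.2135]
ee_rot: [2.798, -0.003, 2.945]
force: [-1.3, -8.7, -9.4]
width: 0.0098
gripper_force: 55.1
nose in box [-0.0119  0.0012  0.1541] [-6.8159  0.9374 -0.1422]
```

View pics/in.png

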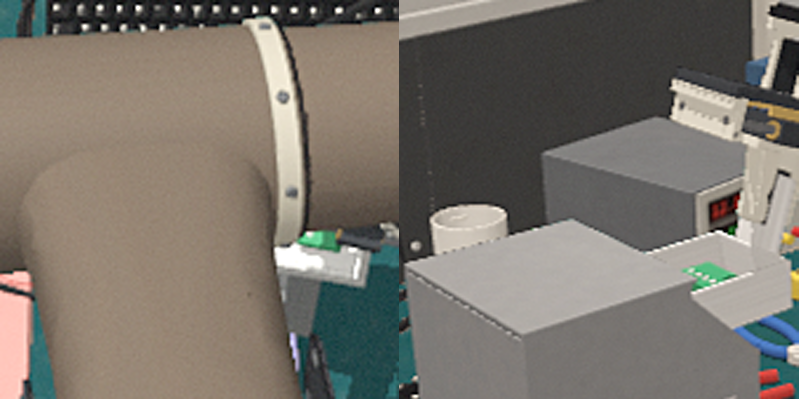

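The nose is in: the side panel shows the tray passing through the mouth at (690,265), with the modules still at the back. At 85 mm level the flap is close to its stop (about 1.88 rad), which explains the force. I ease back 6 mm and down slightly before tipping.

```bash
python3 -m creep '[[[0,0,-0.3,0,0,0,0],[0,0,-0.63,0,0,0,0],[0,0,-0.63,0,0,0,0]]]'
python3 - <<'E'
from h import *
np.set_printoptions(precision=3,suppress=True)
p0,R0=tcp();off=np.array([-.0850,0,.0594]);Rt=trayR(BX[3],0);sill=W(BX,[[-97,0,150]])[0]
print('nose in box', Rt.T@(p0-Rt@off+Rt@[.075,0,0]-BX[:3]))
for th in range(5,56,5):
    b=trayR(BX[3],np.radians(th));sx=.079;sz=.003
    o=sill+b[:,2]*sz-b@np.array([.075-sx,0,0]);print(th,delta(o+b@off,b@Rg,p0,R0),o+b@off)
E
```

```text
t: 9.62
eef_pos: [0.5856, 0.1013, 0.2121]
ee_rot: [2.796, -0.002, 2.945]
force: [-1.7, -5.4, -14.0]
width: 0.01
gripper_force: 55.3
nose in box [-0.017  0.001  0.153]
5 [-0.083  0.68  -0.512  0.084 -0.002 -0.001] [0.587 0.106 0.219]
10 [-0.082  1.488 -0.89   0.171 -0.002 -0.   ] [0.589 0.112 0.226]
15 [-0.08   2.326 -1.196  0.259 -0.002 -0.   ] [0.59  0.119 0.231]
20 [-0.079  3.187 -1.428  0.346 -0.002 -0.   ] [0.591 0.126 0.236]
25 [-0.078  4.065 -1.584  0.433 -0.002 -0.   ] [0.593 0.133 0.241]
30 [-0.078  4.954 -1.663  0.52  -0.002 -0.   ] [0.594 0.141 0.245]
35 [-0.077  5.846 -1.665  0.608 -0.002  0.   ] [0.596 0.15  0.248]
40 [-0.077  6.735 -1.588  0.695 -0.002  0.   ] [0.598 0.158 0.25 ]
45 [-0.076  7.613 -1.434  0.782 -0.002  0.   ] [0.599 0.167 0.251]
50 [-0.076  8.475 -1.205  0.869 -0.002  0.   ] [0.601 0.175 0.252]
55 [-0.076  9.314 -0.901  0.957 -0.002  0.   ] [0.603 0.184 0.252]
```

```bash
python3 -m creep '[[[0,0,0.3,-0.3,0.04,0,0],[0,0,0.68,-0.51,0.085,0,0],[0,0,1.49,-0.89,0.17,0,0],[0,0,2.33,-1.2,0.26,0,0],[0,0,2.75,-1.32,0.3,0,0]]]'
python3 - <<'E'
from h import *
np.set_printoptions(precision=3,suppress=True)
p0,R0=tcp();off=np.array([-.0850,0,.0594]);sill=W(BX,[[-97,0,150]])[0]
Rt=R0@Rg.T;print(Ro.from_matrix(Rt).as_euler('ZYX'),'nose in box', trayR(BX[3],0).T@(p0-Rt@off+Rt@[.075,0,0]-BX[:3]))
for th in range(20,56,5):
    b=trayR(BX[3],np.radians(th));sx=.080;sz=.003
    o=sill+b[:,2]*sz-b@np.array([.075-sx,0,0]);print(th,delta(o+b@off,b@Rg,p0,R0))
E
```

```text
t: 10.25
eef_pos: [0.5914, 0.1238, 0.2368]
ee_rot: [3.094, 0.002, 2.945]
force: [-0.5, -6.2, -4.9]
width: 0.0097
gripper_force: 55.0
[ 1.374  0.302 -0.003] nose in box [-0.019 -0.001  0.133]
20 [0.04  0.292 0.097 0.047 0.002 0.   ]
25 [ 0.039  1.081 -0.303  0.134  0.002  0.   ]
30 [ 0.038  1.903 -0.632  0.222  0.002  0.   ]
35 [ 0.037  2.75  -0.889  0.309  0.002 -0.   ]
40 [ 0.036  3.616 -1.07   0.396  0.002 -0.   ]
45 [ 0.036  4.495 -1.176  0.484  0.002 -0.   ]
50 [ 0.035  5.38  -1.204  0.571  0.002 -0.   ]
55 [ 0.035  6.263 -1.156  0.658  0.002 -0.001]
```

```bash
python3 -m creep '[[[0,0,0.3,0.1,0.05,0,0],[0,0,1.08,-0.3,0.135,0,0],[0,0,1.9,-0.63,0.22,0,0],[0,0,2.75,-0.89,0.31,0,0],[0,0,3.6,-1.07,0.396,0,0],[0,0,4.5,-1.18,0.484,0,0],[0,0,4.95,-1.2,0.53,0,0],[0,0,4.95,-1.2,0.53,0,0],[0,0,4.95,-1.2,0.53,0,0],[0,0,4.95,-1.2,0.53,0,0],[0,0,4.95,-1.2,0.53,0,0],[0,0,4.95,-1.2,0.53,0,0]]]'
python3 - <<'E'
from h import *
import cv2
np.set_printoptions(precision=3,suppress=True)
p0,R0=tcp();off=np.array([-.0850,0,.0594])
Rt=R0@Rg.T;print(Ro.from_matrix(Rt).as_euler('ZYX'),'nose in box', trayR(BX[3],0).T@(p0-Rt@off+Rt@[.075,0,0]-BX[:3]))
s=grab_frame('side')
R=lambda im,x,y,w,h,k:cv2.resize(im[y:y+h,x:x+w],None,fx=k,fy=k,interpolation=cv2.INTER_CUBIC)
cv2.imwrite('pics/tip.png',R(s,110,140,220,260,2.3))
E
```

```text
t: 11.75
eef_pos: [0.6009, 0.1719, 0.2497]
ee_rot: [-2.665, 0.002, 2.945]
force: [-0.6, 6.4, -6.2]
width: 0.0102
gripper_force: 55.0
[ 1.372  0.825 -0.003] nose in box [-0.04  -0.001  0.092]
```

View pics/tip.png

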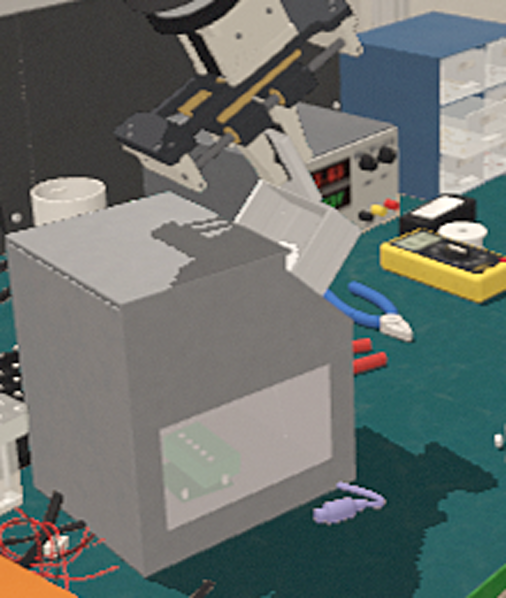

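The tray is tipped 47° with the flap held open. Through the window the green block is on the box floor at (200,460), with the board's white spacers seen at (187,492) and (226,480). The visible part of the tray looks empty. I tip a little more to be sure and check colours numerically.

```bash
python3 -m creep '[[[0,0,0.45,0.1,0.05,0,0],[0,0,0.9,0.28,0.1,0,0],[0,0,0.9,0.28,0.1,0,0],[0,0,0.9,0.28,0.1,0,0]]]'
python3 - <<'E'
from h import *
import cv2
np.set_printoptions(precision=3,suppress=True,linewidth=150)
p0,R0=tcp();off=np.array([-.0850,0,.0594]);sill=W(BX,[[-97,0,150]])[0]
s=grab_frame('side');c=s[320:372,180:256]
h=cv2.cvtColor(c,cv2.COLOR_BGR2HSV)
m=(h[...,0]>50)&(h[...,0]<85)&(h[...,1]>25)
for r in range(0,52,2):print(''.join('#' if m[r,k] and h[r,k,1]>60 else '+' if m[r,k] else 'W' if h[r,k,2]>190 else '.' for k in range(76)))
for th in range(55,-1,-5):
    b=trayR(BX[3],np.radians(th));sx=.080;sz=.004
    o=sill+b[:,2]*sz-b@np.array([.075-sx,0,0]);print(th,delta(o+b@off,b@Rg,p0,R0))
E
```

```text
t: 12.3
eef_pos: [0.6045, 0.1805, 0.25]
ee_rot: [-2.567, 0.01, 2.949]
force: [-3.6, 16.4, 25.9]
width: 0.0097
gripper_force: 55.3
............................................................................
............................................................................
............................................................................
............................................................................
............................................................................
............................................................................
............................................................................
...+..+........W............................................................
..................W.........................................................
...+.............................+..........................................
......+.+..+.....................+..........................................
............................................................................
..............................................
[... 893 characters left out ...]
.............................................................
............................................................................
55 [ 0.217  0.29  -0.419  0.036  0.01  -0.003]
50 [ 0.22  -0.465  0.053 -0.051  0.011 -0.002]
45 [ 0.224 -1.176  0.589 -0.138  0.011 -0.002]
40 [ 0.229 -1.838  1.185 -0.225  0.011 -0.001]
35 [ 0.234 -2.445  1.836 -0.313  0.011 -0.001]
30 [ 0.24  -2.993  2.538 -0.4    0.011 -0.   ]
25 [ 0.247 -3.478  3.285 -0.487  0.011  0.   ]
20 [ 0.254 -3.895  4.072 -0.574  0.011  0.001]
15 [ 0.262 -4.243  4.892 -0.662  0.011  0.001]
10 [ 0.271 -4.518  5.739 -0.749  0.011  0.002]
5 [ 0.279 -4.718  6.606 -0.836  0.011  0.002]
0 [ 0.288 -4.841  7.488 -0.923  0.011  0.003]
```

```bash
python3 -m creep '[[[0,0,-0.15,-0.7,0,0,0],[0,0.1,-0.6,-0.65,-0.05,0,0],[0,0.1,-1.33,-0.12,-0.138,0,0],[0,0.15,-2,0.47,-0.225,0,0],[0,0.15,-2.6,1.13,-0.313,0,0],[0,0.2,-3.14,1.83,-0.4,0,0],[0,0.2,-3.63,2.58,-0.487,0,0],[0,0.2,-4.05,3.36,-0.574,0,0],[0,0.2,-4.39,4.18,-0.662,0,0],[0,0.2,-4.67,5.03,-0.749,0,0],[0,0.2,-4.87,5.9,-0.836,0,0],[0,0.2,-5,6.78,-0.923,0,0],[0,0.2,-5,6.78,-0.923,0,0]]]'
python3 - <<'E'
from h import *
np.set_printoptions(precision=3,suppress=True)
p0,R0=tcp();off=np.array([-.0850,0,.0594]);Rt=R0@Rg.T
print(Ro.from_matrix(Rt).as_euler('ZYX'),'nose in box', trayR(BX[3],0).T@(p0-Rt@off+Rt@[.075,0,0]-BX[:3]))
b=trayR(BX[3],0)
print('out',delta(p0-b[:,0]*.13,R0))
E
```

```text
t: 13.98
eef_pos: [0.5809, 0.0947, 0.2116]
ee_rot: [2.806, -0.005, 2.942]
force: [-4.3, -8.4, -6.8]
width: 0.01
gripper_force: 55.1
[1.371 0.013 0.005] nose in box [-0.025  0.004  0.15 ]
out [ -0.04  -12.274  -4.283   0.      0.      0.   ]
```

```bash
python3 -m creep '[[[0,0,0.1,-0.3,0,0,0],[0,0,-0.8,-0.6,0,0,0],[0,0,-2.2,-1.1,0,0,0],[0,0,-4,-1.75,0,0,0],[0,0,-5.8,-2.4,0,0,0],[0,0,-7.6,-3,0,0,0],[0,0,-9.4,-3.6,0,0,0],[0,0,-11,-4.2,0,0,0],[0,0,-12.2,-4.6,0,0,0],[0,0,-12.8,-4.8,0,0,0],[0,0,-12.8,-4.8,0,0,0],[0,0,-12.8,-4.8,0,0,0]]]'
python3 - <<'E'
from h import *
import cv2
np.set_printoptions(precision=3,suppress=True,linewidth=150)
p0,R0=tcp();off=np.array([-.0850,0,.0594]);Rt=R0@Rg.T;o=p0-Rt@off
print(Ro.from_matrix(Rt).as_euler('ZYX'),'nose in box', trayR(BX[3],0).T@(o+Rt@[.075,0,0]-BX[:3]),'o',o,get_state()['moment'])
# green inside tray as seen from side (earlier pre2 had it) -> floor centre line points colours
s=grab_frame('side');cv2.imwrite('pics/out_side.png',s);cv2.imwrite('pics/out_top.png',grab_frame('top'))
p=[*o,BX[3]]
for z in(6,20):
  for x in range(-65,75,10):
    u=proj('side',W(p,[[x,y,z] for y in(-25,-10,5)])).round().astype(int);print(z,x,[cv2.cvtColor(s[v:v+1,w:w+1],cv2.COLOR_BGR2HSV)[0,0].tolist() for w,v in u])
d=delta(np.array([.466,-.045,.0])+trayR(TR[3],0)@off,trayR(TR[3],0)@Rg);print('to start place',d)
E
```

```text
t: 15.48
eef_pos: [0.5577, -0.0336, 0.2163]
ee_rot: [2.801, 0.001, 2.945]
force: [0.1, -0.3, -3.0]
width: 0.0098
gripper_force: 55.0
[ 1.374  0.008 -0.001] nose in box [-0.155  0.002  0.156] o [0.574 0.049 0.156] [-1.53   0.256 -0.004]
6 -65 [[16, 15, 253], [14, 15, 182], [15, 19, 189]]
6 -55 [[18, 15, 252], [15, 17, 185], [16, 18, 187]]
6 -45 [[16, 15, 255], [16, 18, 182], [16, 18, 188]]
6 -35 [[18, 15, 221], [14, 18, 182], [18, 18, 187]]
6 -25 [[15, 16, 219], [14, 18, 180], [14, 18, 187]]
6 -15 [[20, 12, 255], [15, 20, 180], [14, 18, 186]]
6 -5 [[20, 12, 255], [15, 19, 185], [18, 16, 187]]
6 5 [[30, 3, 255], [16, 18, 184], [14, 18, 186]]
6 15 [[30, 4, 255], [14, 18, 182], [15, 17, 185]]
6 25 [[18, 21, 161], [17, 20, 180], [17, 19, 185]]
6 35 [[15, 22, 162], [22, 11, 255], [19, 19, 186]]
6 45 [[15, 17, 216], [15, 14, 255], [14, 15, 254]]
6 55 [[15, 16, 219], [18, 15, 255], [17, 14, 255]]
6 65 [[17, 16, 218], [16, 15, 254], [16, 15, 255]]
20 -65 [[17, 18, 194], [17, 18, 194], [16, 18, 218]]
20 -55 [[15, 20, 183], [13, 18, 193], [17, 16, 226]]
20 -45 [[14, 17, 190], [15, 20, 182], [16, 13, 250]]
20 -35 [[18, 18, 187], [15, 21, 174], [17, 14, 254]]
20 -25 [[16, 18, 187], [14, 19, 178], [30, 1, 255]]
20 -15 [[15, 19, 187], [12, 21, 178], [16, 15, 252]]
20 -5 [[14, 18, 187], [14, 19, 178], [16, 15, 252]]
20 5 [[15, 19, 189], [16, 21, 185], [14, 15, 255]]
20 15 [[16, 20, 188], [17, 20, 177], [30, 5, 255]]
20 25 [[18, 20, 188], [15, 18, 174], [20, 12, 255]]
20 35 [[18, 18, 187], [15, 20, 179], [24, 10, 255]]
20 45 [[16, 20, 188], [14, 18, 183], [30, 7, 255]]
20 55 [[14, 18, 187], [14, 19, 179], [30, 6, 255]]
20 65 [[14, 18, 186], [18, 19, 177], [22, 11, 255]]
to start place [  6.342 -15.666  11.09   -0.008   0.099  -0.274]
```

The tray reads aluminium-coloured everywhere, so it is empty, and the nose is 58 mm clear of the sill. I carry it back above its first place.

```bash
python3 -m creep '[[[0,0.3,-0.5,-0.2,0,0.005,-0.01],[0,1,-1.7,-0.6,0,0.015,-0.04],[0,2,-3.3,-1.1,0,0.03,-0.085],[0,3,-4.9,-1.7,0,0.047,-0.13],[0,4,-6.5,-2.3,0,0.062,-0.17],[0,5,-8.2,-2.8,-0.004,0.078,-0.215],[0,5.9,-9.6,-3.3,-0.008,0.092,-0.255],[0,6.34,-10.33,-3.57,-0.008,0.099,-0.274],[0,6.34,-10.33,-3.57,-0.008,0.099,-0.274],[0,6.34,-10.33,-3.57,-0.008,0.099,-0.274]]]'
python3 - <<'E'
from h import *
import cv2
np.set_printoptions(precision=3,suppress=True)
off=np.array([-.0850,0,.0594])
R=trayR(TR[3],0)
for z in(0.015,.001):print(delta(np.array([.466,-.045,z])+R@off,R@Rg))
# box/flap check: window and mouth against the first pictures
t=grab_frame('top');t0=cv2.imread('pics/top0.png');s=grab_frame('side');s0=cv2.imread('pics/side0.png')
print('flap px top now/before',[ (t[v,u].tolist(),t0[v,u].tolist()) for u,v in((228,200),(238,210),(222,235),(232,240))])
sl=np.s_[310:370,180:256]
hs=cv2.cvtColor(s[sl],cv2.COLOR_BGR2HSV);d=np.abs(s[sl].astype(int)-s0[sl]).max(2)>12
for r in range(0,60,2):print(''.join('#' if d[r,k] else '.' for k in range(76)))
E
```

```text
t: 16.82
eef_pos: [0.4745, -0.1284, 0.2155]
ee_rot: [2.793, 0.001, -3.048]
force: [-0.0, 0.4, -3.1]
width: 0.0099
gripper_force: 55.0
[ 0.055 -4.929 13.22  -0.     0.001 -0.001]
[ 0.055 -5.407 14.536 -0.     0.001 -0.001]
flap px top now/before [([195, 200, 201], [188, 193, 194]), ([193, 199, 199], [186, 193, 192]), ([195, 200, 200], [191, 195, 196]), ([193, 198, 199], [189, 196, 196])]
............................................................................
............................................................................
............................................................................
............................................................................
............................................................................
............................................................................
............................................................................
............................................................................
..........#.....#.#.........................................................
......#.##.#....#
[... 899 characters left out ...]
.......
...######.#.###############.................................................
.....###.############.......................................................
.......##.#.###.............................................................
............................................................................
............................................................................
............................................................................
............................................................................
............................................................................
............................................................................
```

The flap pixels match the first picture, so it is shut, and both modules show through the window. I lower the tray.

```bash
python3 -m creep '[[[0,0,-0.2,0.5,0,0,0],[0,0,-0.7,1.9,0,0,0],[0,0,-1.5,3.9,0,0,0],[0,0,-2.2,5.9,0,0,0],[0,0,-3,7.9,0,0,0],[0,0,-3.7,9.9,0,0,0],[0,0,-4.4,11.7,0,0,0],[0,0,-4.9,13.2,0,0,0],[0,0,-5.15,13.8,0,0,0],[0,0,-5.3,14.2,0,0,0],[0,0,-5.37,14.4,0,0,0],[0,0,-5.37,14.4,0,0,0]]]'
```

```text
t: 18.42
eef_pos: [0.4745, -0.1301, 0.062]
ee_rot: [2.793, 0.001, -3.047]
force: [-0.4, 0.3, -2.1]
width: 0.0097
gripper_force: 55.0
```

```bash
python3 -m creep '[[[0,0,-0.05,0.12,0,0,0],[0,0,-0.09,0.24,0,0,0],[0,0,-0.09,0.24,0,0,0]]]'; python3 -m creep '[[[0.9,0,0,0,0,0,0],[1.3,0,0,0,0,0,0],[2,0,0,0,0,0,0],[3,0,0,0,0,0,0],[4,0,0,0,0,0,0],[4,0,0,0,0,0,0],[4,0,0,0,0,0,0]]]' 5
```

```text
t: 18.8
eef_pos: [0.4744, -0.1301, 0.0596]
ee_rot: [2.793, 0.001, -3.047]
force: [-1.1, -0.3, 2.3]
width: 0.0097
gripper_force: 55.0
t: 19.68
eef_pos: [0.4743, -0.13, 0.0592]
ee_rot: [2.793, 0.0, -3.047]
force: [-0.3, 0.9, 0.1]
width: 0.0397
gripper_force: 0.0
```

Next I retreat along the tab.

```bash
python3 -m creep '[[[4,0,0,-0.5,0,0,0],[4,0,0,-2,0,0,0],[4,0,0,-4,0,0,0],[4,0,0,-6.5,0,0,0],[4,0,0,-9,0,0,0],[4,0,0,-12,0,0,0],[4,0,-2,-15,0,0,0],[4,0,-6,-17,0,0,0],[4,0,-10,-19,0,0,0],[4,0,-14,-20,0,0,0],[4,0,-18,-21,0,0,0],[4,0,-22,-21,0,0,0],[4,0,-22,-21,0,0,0],[4,0,-22,-21,0,0,0]]]'
python3 - <<'E'
from h import *
import cv2
np.set_printoptions(precision=2,suppress=True)
t=grab_frame('top');t0=cv2.imread('pics/top0.png');s=grab_frame('side');s0=cv2.imread('pics/side0.png')
for n,a,b in(('top',t,t0),('side',s,s0)):
    d=(cv2.absdiff(a,b).max(2)>45).astype(np.uint8);d=cv2.morphologyEx(d,cv2.MORPH_OPEN,np.ones((3,3)))
    k,_,st,_=cv2.connectedComponentsWithStats(d);print(n,[x.tolist() for x in st[1:] if x[4]>15])
# tray outline from top: bright blob
p=[.466,-.045,0,TR[3]]
g=cv2.cvtColor(t,cv2.COLOR_BGR2HSV);m=((g[...,1]<40)&(g[...,2]>140)).astype(np.uint8)
k,l,st,c=cv2.connectedComponentsWithStats(m);i=l[286,342];print('tray blob',st[i],c[i])
print('expected',proj('top',W(p,[[75,-48,42],[75,48,42],[-75,-48,42],[-75,48,42],[-101,0,100]])))
j,l0,st0,c0=cv2.connectedComponentsWithStats(((cv2.cvtColor(t0,cv2.COLOR_BGR2HSV)[...,1]<40)&(cv2.cvtColor(t0,cv2.COLOR_BGR2HSV)[...,2]>140)).astype(np.uint8));print('before',st0[l0[270,330]],st0[l0[300,342]])
E
```

```text
t: 21.42
eef_pos: [0.5003, -0.4076, 0.1819]
ee_rot: [2.793, 0.0, -3.048]
force: [0.4, 0.3, 0.4]
width: 0.0398
gripper_force: 0.0
top [[593, 60, 41, 15, 377], [598, 74, 42, 21, 600], [582, 86, 8, 6, 33], [555, 96, 44, 61, 832], [594, 98, 14, 9, 63], [626, 99, 13, 3, 39], [595, 113, 45, 30, 560], [558, 122, 8, 7, 40], [605, 143, 12, 5, 56], [619, 142, 16, 5, 63], [434, 159, 177, 321, 10884], [539, 208, 23, 39, 499], [556, 212, 7, 10, 36], [529, 262, 23, 13, 162], [367, 265, 5, 6, 20], [346, 270, 17, 27, 353], [319, 273, 20, 27, 432], [368, 274, 3, 6, 18], [369, 281, 3, 6, 18], [370, 288, 6, 10, 34], [318, 318, 138, 64, 1802], [339, 340, 12, 22, 88], [333, 367, 4, 5, 16], [330, 372, 43, 15, 563], [575, 374, 65, 106, 2972], [265, 387, 191, 93, 9864], [315, 387, 5, 4, 18], [338, 391, 8, 4, 28], [347, 391, 10, 4, 34], [463, 436, 6, 7, 28], [478, 453, 10, 11, 42], [488, 465, 15, 15, 70]]
side [[350, 0, 120, 240, 10958], [471, 0, 19, 142, 2126], [492, 0, 102, 184, 8569], [459, 22, 5, 4, 18], [485, 146, 4, 5, 17], [530, 167, 8, 4, 28], [527, 169, 34, 109, 1856], [422, 171, 8, 18, 93], [494, 210, 14, 54, 439], [562, 210, 7, 24, 117], [562, 235, 12, 19, 174], [464, 249, 5, 11, 42], [478, 255, 12, 11, 58], [554, 263, 22, 72, 731], [497, 280, 11, 24, 168], [468, 286, 8, 33, 132], [344, 288, 31, 18, 380], [584, 290, 6, 8, 35], [331, 303, 29, 18, 347], [592, 305, 4, 5, 20], [494, 307, 7, 11, 63], [475, 323, 6, 9, 32], [632, 323, 8, 9, 65], [581, 330, 7, 7, 31], [487, 337, 50, 37, 1007], [543, 338, 15, 10, 88], [632, 369, 8, 11, 74], [492, 385, 9, 25, 163], [603, 426, 5, 5, 21], [612, 426, 5, 6, 25], [618, 428, 7, 5, 28], [587, 430, 16, 4, 60], [529, 440, 94, 22, 1112]]
tray blob [ 310  260   80   48 2801] [346.59 282.87]
expected [[308.57 267.66]
 [312.97 307.17]
 [369.53 260.58]
 [374.83 299.91]
 [386.03 276.83]]
before [ 309  261   80   48 2036] [ 309  261   80   48 2036]
```

```bash
python3 -c "
from station import *
print(job_done())"
```

```text
the job is handed in; nothing more can be done
None
```

Job handed in at about 21 s: both modules are in the reject box with the flap shut, and the empty tray is upright and released at its starting place. The final pictures show no change at the other items except where the arm blocks the top view; the tray's underside briefly pressed the sill at about 26 N while tipping.

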